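# Reset the sample loader's carriage to the red mark

### The job

On the white sample loader, lift the red clamp lever to unlock the carriage, slide the carriage along its rail until its black pointer stands within the width of the red mark (not the blue one), then press the lever fully down again to lock it there. Do not force the carriage along while it is locked, and leave the bottle, the tip box and the mouse where they stand.

Things in the scene. Friction and masses are not known exactly. Their poses are not given: they have to be found in the camera images.
- loader: White sample loader fixed to the bench; base plate 200 (x) x 560 (y) x 18 mm. Origin: centre of its underside, on the bench; x points away from the robot, y along the rail, z up. Aluminium rail along y at x = 0; rail top 48 mm, its end stops 54 mm above the bench. Grey ledge for the marks along y at x = 65 to 95 mm, top 50 mm above the bench.
- beam (a point): Centre of the white sampling beam's underside, 270 mm above the bench at loader x = -52 mm, y = 0, axes as the loader's. The beam is 35 (x) x 540 (y) x 35 mm, on posts at y = +-255 mm; a grey probe head behind its middle reaches to loader x = 10, down to z = 265 mm (needle to 187). A vertical gripper on the lever strikes the beam: come from the robot's side, leaning 30 to 45 degrees.
- carriage (a joint): Position of the grey carriage along the rail, 0 to 0.22 m, growing to the loader's +y (at 0 its centre is at loader y = -110 mm). Carriage 90 (x) x 100 (y) mm, top 80 mm above the bench; on it a blue tray of yellow-capped cups (loader x = 0 to 44 mm, up to 118 mm above the bench). Free, it slides with about 2 N; with the lever down it is clamped.
- lever (a joint): Angle of the red clamp lever, rad: 0 is fully down (locked, the lever points to the robot, 10 degrees above level), 0.9 is the upper stop (fully unlocked, 62 degrees above level). It hinges on the carriage about the loader's y axis, lets go of the rail by 0.25, needs about 3 N at its grip and stays where it is left.
- lever_pivot (a point): The lever's hinge axis, on the carriage: 100 mm above the bench, at loader x = -30 mm, midway in y; axes as the loader's. Two steel cheeks stand 18 mm either side of it.
- lever_grip (a point): Point in the lever's red grip, 75 mm from the pivot. The red grip is a bar 16 mm wide (y) and 16 mm thick, 56 mm long, from 46 to 102 mm from the pivot; it can be pinched across its width, fingers closing along the loader's y. Its axes turn with the lever and agree with the loader's when the lever is at 0.
- pointer (a point): Tip of the carriage's thin black pointer (4 mm wide), on the side away from the robot, 63 mm above the bench; it passes over the marks. Axes as the loader's.
- red_mark: Red clip fixed on the loader's ledge, 16 mm wide in y, 24 mm in x, 6 mm thick. Origin: centre of its underside, on the ledge, 50 mm above the bench. Axes as the loader's. The pointer is to stand above it: pointer y = mark y.
- blue_mark: Blue clip of the same shape and axes on the same ledge: not the one wanted.
- reagent: Amber bottle, 52 mm diameter, 120 mm tall, loose, standing; origin at the centre of its underside. Bystander.
- tip_box: Orange and grey pipette-tip box, 87 x 122 x 58 mm, loose; origin at the centre of its underside. Bystander.
- mouse: Black computer mouse, 100 x 58 x 29 mm, loose; origin at the centre of its underside. Bystander.

How it is judged:
By the outcome, as a careful person would: the job done as asked, in the order asked, and still so for the second after the job is handed in, with the robot touching nothing.
It also fails if it takes over 38 s, if anything falls off the work surface, if the arm or the gripper's body presses on something with over 40 N, if the wrist force passes 120 N, or if a joint passes its speed limit or range.

### The arm

A 6-joint arm with a two-finger parallel gripper is mounted at the origin on the work surface. World frame = base frame: x ahead of the robot, y to its left, z up, the work surface at z = 0. Lengths are in m, angles in rad, forces in N, time in s.
With the tool pointing down it reaches from about 0.3 to 0.775 m from the base axis. Payload 14.6 kg.
Tool frame: the origin (TCP) lies midway between the tips of the shut fingers; the grasp point (between the pads) lies 19 mm behind it (tcp_to_grasp is the distance from the TCP to the grasp point, in m); z points along the fingers, y is the line along which they close (so a half turn about z gives the same grasp; the last joint's range is limited). The gripper opens to 94 mm and grips with 3 to 60 N. Pads are 16 mm wide; open, the fingers measure 119 mm over their backs; the gripper's body (75 mm by 177 mm) begins 78 mm behind the grasp point.
Start: joints at [-1.326, 0.3, 1.521, -0, 1.321, -0.067], TCP at [0.169, -0.523, 0.205] pointing down, gripper open.
Joint ranges: [-3.03, 3.03], [-0.79, 2.21], [0.23, 2.52], [-1.04, 4.18], [0, 3.07], [-2.55, 2.55]. Speed limits (rad/s): [2.22, 2.22, 2.57, 3.14, 3.14, 3.14].

### API

Orientations are given as [roll, pitch, yaw] about the fixed x, y, z axes, in that order (R = Rz(yaw) Ry(pitch) Rx(roll)).
In Python, from station import * gives the robot as it stands.
- The arm moves only by the tool send_rows, never from a script. Its argument "motion" is a list of rows, each a list of 3 entries, a list of its own where there are three numbers: the shift along the tool's x, y, z in units of 0.03 m (1.0 is 0.03 m), then the turn, a rotation vector about the tool's x, y, z in units of 0.12 rad (1.0 is 0.12 rad), then the opening, from -1 (shut) to 1 (fully open). In form: [[[x, y, z], [rx, ry, rz], grip], ...]. A call has 1 to 12 rows; each row shifts and turns the commanded pose from where the row before left it, along the tool's axes as they then stand; what a row does not reach is not made up. A row lasts 1/10 s, in which the tool goes at most 50 mm and 8.59 degrees, less where a joint would pass 70% of its speed; a pose out of reach is approached as far as the arm can. A call with a number of a shift or a turn outside -1 to 1 is refused whole. A call with a gripper value outside its range is refused whole. The fingers move at their own pace and stop on an object; "squeeze" is the grip in N (left out, the last holds). Time passes only in rows, so rows that do not move let the fingers close. It gives the time, the measured TCP pose, the force, the opening and the grip force at its end, in the units of the state.
- get_obs(): the state, without advancing time (a new reading comes with each control period).
- camera(name): name is "scene" or "top" or "wrist"; returns a dict with "pixels" (384x512x3 uint8, red, green, blue), "depth" (384x512 float32, m along the optical axis (not along the pixel's ray), 0 where there is no reading), "fx", "fy", "cx", "cy" (pixels), "rvec" (rotation vector, rad) and "tvec" (3), from world to camera coordinates, as OpenCV has them. Camera axes: x right, y down, z forward; pixel columns grow to the right and rows downward; lengths in m; the calibration is good to about 2 mm. The wrist camera is an equidistant fisheye: a pixel r from the principal point sees the ray r / f radians off the axis. A picture is of the moment at which its call begins.
- hand_in(): hands the job in; it is judged then, once.
The state is a dict: "time_s": time; "qpos": joint angles; "joint_vel": joint speeds; "tau": joint torques, N m; "ee_pos": TCP position; "eef_rot": TCP orientation; "force": force on the tool from outside, world axes, zero at the start; "moment": the same for the moment, N m; "grip_width": finger opening in m; "grip_force": force on a finger pad.
Only numpy, scipy, OpenCV 4.12 (cv2) and the standard library are available. Lean on these libraries where they do the work, as an engineer would, in place of code of your own. Each camera call takes 0.05 s, during which the arm holds its last target. There are 200 camera calls.

## Working session

There is one attempt and no reset: what is moved stays moved. The work goes in short steps, Python scripts to look and compute and a tool call to move; the robot and the scene stay as the last step left them, time stands still between calls to the robot, and variables do not carry over. Pictures are saved under pics/ and viewed, at most 10 in all, crops included, and the job is handed in when it is done.

Besides the shell and the picture viewer there is one more tool, called after "Request:" as name(argument=value, ...) on one line, values as JSON. send_rows: Moves the arm, as the interface text tells. Its arguments: {"type":"object","properties":{"motion":{"type":"array"},"squeeze":{"type":"number"}},"required":["motion"]}

```bash
mkdir -p pics; ls; cat > h.py <<'E'
from station import *
import numpy as np, cv2
def snap(n,f):
    c=camera(n); np.savez(f'pics/{f}.npz',**c); cv2.imwrite(f'pics/{f}.png',c['pixels'][:,:,::-1]); return c
def load(f): return dict(np.load(f'pics/{f}.npz'))
def cloud(c):  # pinhole depth -> world, HxWx3
    h,w=c['depth'].shape; u,v=np.meshgrid(np.arange(w),np.arange(h)); z=c['depth']
    p=np.stack([(u-c['cx'])/c['fx']*z,(v-c['cy'])/c['fy']*z,z],-1)
    R=cv2.Rodrigues(c['rvec'])[0]; return (p-c['tvec'].ravel())@R
E
python3 - <<'E'
from h import *
a=snap('scene','s0');b=snap('top','t0')
cv2.imwrite('pics/st0.png',cv2.resize(np.vstack([a['pixels'],b['pixels']])[:,:,::-1],(448,600)) if 0 else cv2.resize(np.hstack([a['pixels'],b['pixels']])[:,:,::-1],(800,300)))
o=get_obs();print(o)
E
```

```text
pics
{'time_s': 0.1, 'qpos': array([-1.32559941e+00,  3.00418154e-01,  1.52150642e+00, -1.75990261e-06,
        1.32073237e+00, -6.65687566e-02]), 'joint_vel': array([-0.00067472, -0.00154599, -0.00025393, -0.00176124,  0.00075683,
        0.00101416]), 'tau': array([-1.10483732e-03, -5.32649517e+01, -3.53286695e+01,  7.08448444e-02,
        2.35108612e-02, -8.09474659e-05]), 'ee_pos': array([ 0.16866163, -0.52324913,  0.20494696]), 'eef_rot': array([-3.14053060e+00, -6.90955562e-05,  3.11766071e-01]), 'force': array([-1.11219499,  0.1667531 , -0.71683202]), 'moment': array([ 0.04983944, -0.00678177,  0.03016073]), 'grip_force': 0.0, 'grip_width': 0.0943882531709399}
```

View pics/s0.png

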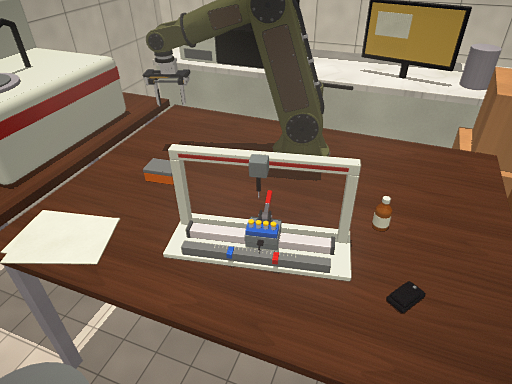

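View pics/t0.png

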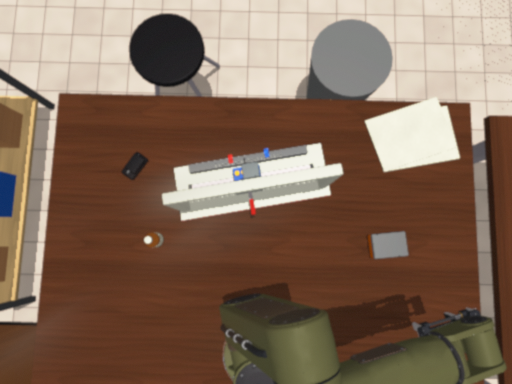

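The scene camera looks from the far side: red mark at (276,258), blue at (230,253), pointer near (260,243). In the top view red is at (231,159), blue at (266,153), and the lever grip is near (252,208), pointing to the robot. Next I measure these.

```bash
python3 - <<'E'
from h import *
for f in ['t0','s0']:
    c=load(f);P=cloud(c);I=c['pixels'].astype(int);ok=c['depth']>0
    r,g,b=I[...,0],I[...,1],I[...,2]
    reach=(P[...,0]>.3)&(P[...,0]<1.1)&(abs(P[...,1])<.5)&ok
    bx=P[...,2]
    def rect(m,n):
        q=P[m]; 
        if len(q)<4: print(f,n,len(q));return
        (x,y),(w,h),a=cv2.minAreaRect(q[:,:2].astype(np.float32)); print(f,n,len(q),'mean',q.mean(0).round(4),'zr',np.percentile(q[:,2],[5,95]).round(4),'rect',np.round([x,y,w,h,a],4))
    white=(np.minimum(np.minimum(r,g),b)>140)
    rect(reach&white&(bx>.01)&(bx<.026),'plate')
    rect(reach&white&(bx>.296)&(bx<.32),'beamtop')
    rect(reach&(bx>.044)&(bx<.053),'ledge+rail')
    red=(r>150)&(g<70)&(b<70)&reach; blue=(b>120)&(r<90)&reach
    for m,n in((red,'red'),(blue,'blue')):
        k,l,s,ct=cv2.connectedComponentsWithStats(m.astype(np.uint8))
        for i in range(1,k):
            if s[i,4]>5: print(s[i]); rect(l==i,n)
    dark=(r<40)&(g<40)&(b<40)&reach&(bx>.05)&(bx<.08)
    rect(dark,'dark')
E
python3 - <<'E'
import sys;sys.path.insert(0,'.')
import os;os.chdir('.')
from h import *
c=load('s0');cv2.imwrite('pics/s0c.png',cv2.resize(c['pixels'][140:285,155:365,::-1],None,fx=3.8,fy=3.8,interpolation=cv2.INTER_CUBIC))
E
```

```text
t0 plate 3956 mean [0.6024 0.027  0.0172] zr [0.0123 0.0221] rect [ 0.6605 -0.1095  0.2457  0.88   16.0083]
t0 beamtop 2329 mean [0.5704 0.0325 0.3048] zr [0.3003 0.3134] rect [ 0.588   0.0342  0.0757  0.5384 11.039 ]
t0 ledge+rail 1179 mean [0.6641 0.0332 0.0488] zr [0.0449 0.0525] rect [ 5.57100e-01 -6.02000e-02  8.65700e-01  3.97400e-01  8.81348e+01]
[228 154   5   8  23]
t0 red 23 mean [0.7001 0.12   0.0523] zr [0.0506 0.0581] rect [0.7012 0.1211 0.033  0.0111 1.3825]
[250 200   6  15  50]
t0 red 50 mean [0.5095 0.0319 0.1142] zr [0.0519 0.1278] rect [0.5133 0.0312 0.0485 0.0143 6.8758]
[263 148   6   9  35]
t0 blue 35 mean [ 0.7229 -0.0115  0.0508] zr [0.024  0.0594] rect [ 7.28600e-01 -1.00000e-02  1.90000e-02  4.52000e-02  8.87861e+01]
[235 175   8   5  20]
t0 blue 20 mean [0.618  0.0828 0.0978] zr [0.0916 0.1016] rect [6.17000e-01 8.34000e-02 1.06000e-02 2.42000e-02 2.14031e+01]
t0 dark 0
s0 plate 2677 mean [0.634  0.0678 0.0173] zr [0.0129 0.0208] rect [6.29700e-01 6.50000e-03 2.32300e-01 8.92600e-01 1.47611e+01]
s0 beamtop 1556 mean [0.5714 0.0435 0.3036] zr [0.2974 0.3065] rect [ 0.5892  0.0349  0.078   0.5385 11.4176]
s0 ledge+rail 2444 mean [0.6516 0.0495 0.0484] zr [0.0451 0.0518] rect [ 5.7750e-01 -4.5000e-02  9.0800e-01  3.5220e-01  8.9957e+01]
[265 190   7  14  61]
s0 red 61 mean [0.5169 0.0351 0.1195] zr [0.114 0.125] rect [ 0.5158  0.0345  0.0524  0.0143 11.5847]
[272 252   7   9  47]
s0 red 47 mean [0.6947 0.1214 0.0553] zr [0.0523 0.0576] rect [ 0.6942  0.1211  0.0327  0.0146 11.0791]
[246 222  33  16 293]
s0 blue 293 mean [0.6495 0.0638 0.094 ] zr [0.083  0.0994] rect [ 0.6393  0.0596  0.0446  0.0927 12.401 ]
[226 247   8  12  63]
s0 blue 63 mean [ 0.7245 -0.0085  0.0532] zr [0.0433 0.0581] rect [ 7.21200e-01 -9.80000e-03  3.14000e-02  1.63000e-02  1.08185e+01]
s0 dark 1
```

View pics/s0c.png

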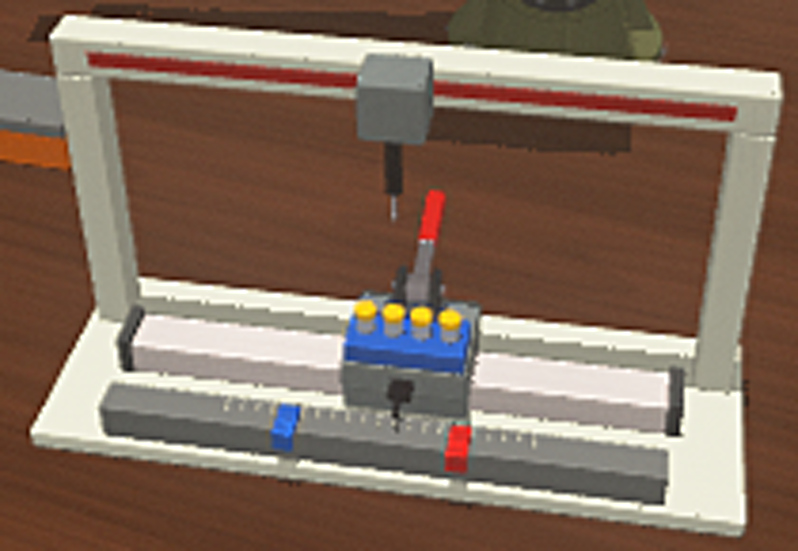

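The crop shows the pointer tip at about pixel (259.5,250.5) of the scene image and the red mark top at about (275.5,256). The carriage must move toward loader +y, about 60 mm.

```bash
python3 - <<'E'
from h import *
S={f:(load(f),cloud(load(f))) for f in('t0','s0')}
# yaw: long edges of beam top, rail/ledge
from scipy.optimize import minimize_scalar
yaws=[]
for f,(c,P) in S.items():
    I=c['pixels'].astype(int)
    reach=(P[...,0]>.45)&(P[...,0]<.85)&(abs(P[...,1]-.05)<.32)&(c['depth']>0)
    q=P[reach&(P[...,2]>.298)&(P[...,2]<.312)][:,:2]
    # PCA w/ trimming of probe head
    for _ in range(8):
        m=np.median(q,0) if 0 else q.mean(0); v=np.linalg.svd(q-m,full_matrices=False)[2]; d=(q-m)@v[1]; q=q[abs(d)<.021]
    v=v[0]*np.sign(v[0][1]); yaw=np.arctan2(-v[0],v[1]); yaws.append(yaw)
    l=(q-m)@v; print(f,'beam yaw',np.degrees(yaw),'ctr',m+v*(l.max()+l.min())/2,'len',np.ptp(l),'wid',np.ptp((q-m)@[v[1],-v[0]]))
yaw=np.mean(yaws)
ex=np.array([np.cos(yaw),np.sin(yaw)]);ey=np.array([-ex[1],ex[0]])
for f,(c,P) in S.items():
    I=c['pixels'].astype(int);r,g,b=I[...,0],I[...,1],I[...,2]
    A=P[...,:2]@ex;B=P[...,:2]@ey;Z=P[...,2]
    def st(m,n):
        if m.sum()<2: print(f,n,'none');return
        for nm,q in(('x',A),('y',B),('z',Z)): print(f,n,nm,np.percentile(q[m],[1,10,50,90,99]).round(4),m.sum())
    reach=(P[...,0]>.45)&(P[...,0]<.85)&(abs(P[...,1]-.05)<.32)&(c['depth']>0)
    red=(r>140)&(g<80)&(b<80)&reach
    st(red&(Z>.053)&(Z<.062)&(A>.65),'redmark'); st(red&(Z>.09)&(Z<.2)&(A<.6),'lever')
    blue=(b>110)&(r<90)&reach
    st(blue&(Z>.053)&(Z<.062)&(A>.65),'bluemark'); st(blue&(Z>.08),'tray')
    gr=reach&(Z>.045)&(Z<.053)&(A>.65)&(r<130); st(gr,'ledge')
    st(reach&(Z>.07)&(Z<.085)&(A>.58)&(r<130)&(abs(b-r)<20),'cartop')
    if f=='s0': 
        for v in range(238,256): print(v,' '.join(f'{r[v,u]:3d}' for u in range(250,270)), ' ', B[v,260].round(3),A[v,260].round(3),Z[v,260].round(3))
E
```

```text
t0 beam yaw 11.079920077324218 ctr [0.56805868 0.03029978] len 0.5383949888008648 wid 0.03817359578259531
s0 beam yaw 11.183663491371394 ctr [0.57229745 0.0318397 ] len 0.539164372164437 wid 0.03380692592253455
t0 redmark x [0.6956 0.6981 0.7113 0.7188 0.7206] 20
t0 redmark y [-0.0233 -0.0222 -0.0172 -0.0119 -0.0108] 20
t0 redmark z [0.0532 0.0537 0.055  0.0579 0.0587] 20
t0 lever x [0.4856 0.4887 0.5049 0.5296 0.5345] 53
t0 lever y [-0.0734 -0.0709 -0.0665 -0.0616 -0.0592] 53
t0 lever z [0.1141 0.1157 0.1218 0.1263 0.1302] 53
t0 bluemark x [0.6903 0.6934 0.7066 0.716  0.7199] 26
t0 bluemark y [-0.1563 -0.1555 -0.1509 -0.1447 -0.142 ] 26
t0 bluemark z [0.0533 0.0542 0.0561 0.0594 0.061 ] 26
t0 tray x [0.6183 0.6186 0.6223 0.6285 0.6517] 22
t0 tray y [-0.0495 -0.0474 -0.0407 -0.0277 -0.025 ] 22
t0 tray z [0.0915 0.0942 0.0981 0.1015 0.1026] 22
t0 ledge x [0.6799 0.6809 0.7071 0.7103 0.7182] 120
t0 ledge y [-0.2925 -0.2627 -0.1559  0.0709  0.1335] 120
t0 ledge z [0.0451 0.046  0.0488 0.0517 0.0527] 120
t0 cartop x [0.6817 0.6821 0.6839 0.6856 0.686 ] 2
t0 cartop y [-0.0665 -0.0664 -0.0
[... 2228 characters left out ...]
50 151  59  30 130 135 155 159 157 159 135 139 119 117   -0.07 0.646 0.015
250 182 142 136 133 145 138 136 140 144  90  82 129 185 154 142 143 140 134 151 137   -0.063 0.684 0.05
251 146 136 135 135 176 143 135 136 187 106 131 137 132 133 134 132 166 173 141 132   -0.063 0.686 0.048
252 137 136 136 136 132 134 135 138 114  78 135 138 177 146 133 133 174 146 135 130   -0.061 0.693 0.051
253 135 135 136 136 137 136 134 139 139  84 131 139 142 136 135 134 171 140 133 133   -0.061 0.696 0.05
254 138 137 137 139 136 137 138 136 141 134 138 137 137 135 136 136 139 136 135 134   -0.06 0.698 0.049
255 150 145 140 142 141 142 140 138 136 137 138 139 137 137 136 138 136 136 138 135   -0.06 0.702 0.048
```

Loader yaw is about 11.1°. Working in coordinates (A,B) along the loader axes, the lever grip is at A .513, B -.065, z .113. The carriage sits at B≈-.065 and the red mark at B≈-.016, so the carriage must slide about +50 mm. I'll write a helper that turns targets into move units.

```bash
cat >> h.py <<'E'
from scipy.spatial.transform import Rotation as Ro
YAW=np.radians(11.13); EX=np.array([np.cos(YAW),np.sin(YAW),0]);EY=np.array([-EX[1],EX[0],0]);EZ=np.array([0,0,1.])
def to(A,B,z,lean=None,o=None):
    "units: tool-frame shift (after turn) and turn from the present pose"
    o=o or get_obs(); R=Ro.from_euler('xyz',o['eef_rot']); p=o['ee_pos']
    print('now A,B,z',np.round([p@EX,p@EY,p[2]],4),'lean',np.degrees(np.arctan2(R.apply(EZ)@EX,-R.apply(EZ)@EZ)).round(2))
    Rt=R
    if lean is not None:
        l=np.radians(lean); Rt=Ro.from_matrix(np.stack([np.cos(l)*EX+np.sin(l)*EZ,-EY,np.sin(l)*EX-np.cos(l)*EZ],1))
    print('turn',((R.inv()*Rt).as_rotvec()/.12).round(3))
    d=A*EX+B*EY+z*EZ-p
    print('shift before turn',(R.inv().apply(d)/.03).round(3),'after',(Rt.inv().apply(d)/.03).round(3))
E
python3 - <<'E'
from h import *
to(.43,-.065,.205,0); to(.461,-.065,.175,40)
E
```

```text
now A,B,z [ 0.0645 -0.546   0.2049] lean -0.0
turn [-0.009 -0.     0.979]
shift before turn [ 13.979 -14.493   0.015] after [ 1.2184e+01 -1.6032e+01 -2.0000e-03]
now A,B,z [ 0.0645 -0.546   0.2049] lean -0.0
turn [-0.35   5.811  0.936]
shift before turn [ 15.006 -14.371   1.015] after [  9.483 -16.032   9.261]
```

Request:
send_rows(motion=[[[0.4,-0.4,0],[0,0,0],1],[[0.75,-0.8,0],[0,0,0],1],[[0.8,-0.83,0],[0,0,0],1],[[0.8,-0.83,0],[0,0,0],1],[[0.8,-0.83,0],[0,0,0],1],[[0.8,-0.83,0],[0,0,0],1],[[0.8,-0.83,0],[0,0,0],1],[[0.8,-0.83,0],[0,0,0],1],[[0.8,-0.83,0],[0,0,0],1],[[0.8,-0.83,0],[0,0,0],1],[[0.8,-0.83,0],[0,0,0],1],[[0.8,-0.83,0],[0,0,0],1]])

```text
time_s: 1.3
ee_pos: [0.3428, -0.1666, 0.2054]
eef_rot: [-3.142, -0.0, 0.312]
force: [1.4, -0.7, -0.5]
grip_width: 0.0938
grip_force: 0.0
```

```bash
python3 -c "
from h import *
to(.43,-.065,.205,0)"
```

```text
now A,B,z [ 0.3042 -0.2297  0.2054] lean 0.0
turn [-0.    -0.     0.978]
shift before turn [ 4.807 -4.96   0.014] after [ 4.193 -5.489  0.014]
```

Request:
send_rows(motion=[[[0.8,-0.83,0],[0,0,0],1],[[0.8,-0.83,0],[0,0,0],1],[[0.8,-0.83,0],[0,0,0],1],[[0.8,-0.83,0],[0,0,0],1],[[0.7,-0.7,0],[0,0,0],1],[[0.4,-0.4,0],[0,0,0.5],1],[[0,0,0],[0,0.5,0.48],1],[[0,0,0],[0,0.9,0],1],[[0,0,0],[0,0.9,0],1],[[0,0,0],[0,0.9,0],1],[[0,0,0],[0,0.9,0],1],[[0,0,0],[0,0.9,0],1]])

```text
time_s: 2.5
ee_pos: [0.4245, -0.0024, 0.2057]
eef_rot: [-3.141, -0.605, 0.193]
force: [0.7, 0.4, 0.3]
grip_width: 0.0938
grip_force: 0.0
```

```bash
python3 -c "
from h import *
snap('wrist','w1')
to(.461,-.065,.175,40)"
```

```text
now A,B,z [ 0.4148 -0.0838  0.204 ] lean 34.84
turn [-0.007  0.75  -0.013]
shift before turn [ 0.71  -0.625  1.675] after [ 0.557 -0.625  1.731]
```

View pics/w1.png

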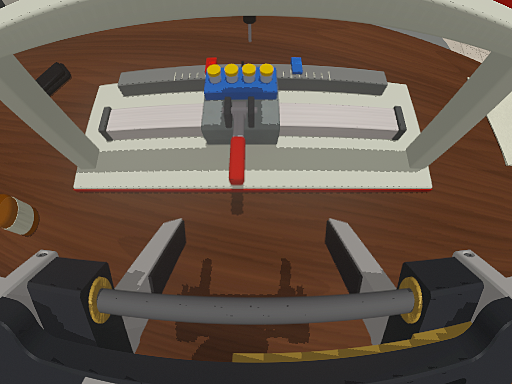

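The wrist view shows the red grip ahead at (237,160), slightly left of the finger midline, and the path is clear. I move to pre-grasp.

Request:
send_rows(motion=[[[0.3,-0.3,0.5],[0,0.75,0],1],[[0.25,-0.32,0.8],[0,0,0],1],[[0,0,0.4],[0,0,0],1]])

```text
time_s: 2.85
ee_pos: [0.4654, 0.0257, 0.1744]
eef_rot: [-3.139, -0.688, 0.193]
force: [1.1, 0.1, -0.3]
grip_width: 0.0939
grip_force: 0.0
```

```bash
python3 - <<'E'
from h import *
c=snap('wrist','w2');I=c['pixels'].astype(int);h,w=c['depth'].shape
u,v=np.meshgrid(np.arange(w),np.arange(h));x=(u-c['cx'])/c['fx'];y=(v-c['cy'])/c['fy'];t=np.hypot(x,y)+1e-9
z=c['depth'];k=np.tan(t)/t*z
P=(np.stack([x*k,y*k,z],-1)-c['tvec'].ravel())@cv2.Rodrigues(c['rvec'])[0]
m=(I[...,0]>110)&(I[...,1]<70)&(I[...,2]<70)&(z>0)&(P[...,2]>.09)&(P[...,2]<.2)
q=P[m];print(len(q));
for n,e in(('A',EX),('B',EY),('z',EZ)): print(n,np.percentile(q@e,[1,10,50,90,99]).round(4))
to(.525,-.065,.098,40)
E
```

```text
944
A [0.4832 0.4855 0.5064 0.5302 0.5371]
B [-0.0728 -0.0715 -0.0656 -0.0596 -0.0582]
z [0.1143 0.1171 0.1213 0.1249 0.1262]
now A,B,z [ 0.4615 -0.0648  0.1732] lean 39.34
turn [-0.025  0.096 -0.007]
shift before turn [0.047 0.018 3.279] after [0.01  0.008 3.279]
```

Request:
send_rows(motion=[[[0,0,0.8],[0,0,0],1],[[-0.05,0.02,0.9],[0,0,0],1],[[0,0,0.9],[0,0,0],1],[[0,0,0.6],[0,0,0],1],[[0,0,0],[0,0,0],-1],[[0,0,0],[0,0,0],-1],[[0,0,0],[0,0,0],-1],[[0,0,0],[0,0,0],-1],[[0,0,0],[0,0,0],-1],[[0,0,0],[0,0,0],-1]], squeeze=15)

```text
time_s: 3.9
ee_pos: [0.5237, 0.0358, 0.1007]
eef_rot: [-3.14, -0.691, 0.193]
force: [1.0, 0.4, 1.4]
grip_width: 0.0496
grip_force: 0.0
```

```bash
python3 - <<'E'
from h import *
o=get_obs();print(o['grip_width'],o['grip_force'],o['force'])
to(.525,-.065,.098,o=o)
# arc of TCP for lever angle with fixed orientation: shifts of the grip point in tool axes, units
l=np.radians(39.5)
g=lambda t:.075*np.array([-np.cos(t+.1745),np.sin(t+.1745)])
for t in np.arange(.1,.81,.1):
    d=g(t)-g(t-.1); print(t.round(1),np.round([(d@[np.cos(l),np.sin(l)])/.03,(d@[np.sin(l),-np.cos(l)])/.03],3))
E
```

```text
0.04959097999989732 0.0 [0.97025292 0.43380338 1.36328934]
now A,B,z [ 0.5208 -0.066   0.1007] lean 39.57
turn [0. 0. 0.]
shift before turn [ 0.052 -0.034  0.158] after [ 0.052 -0.034  0.158]
0.1 [ 0.198 -0.153]
0.2 [ 0.212 -0.132]
0.3 [ 0.224 -0.11 ]
0.4 [ 0.234 -0.087]
0.5 [ 0.242 -0.063]
0.6 [ 0.247 -0.039]
0.7 [ 0.249 -0.014]
0.8 [0.25  0.011]
```

Not closed yet; I keep closing.

Request:
send_rows(motion=[[[0,0,0],[0,0,0],-1],[[0,0,0],[0,0,0],-1],[[0,0,0],[0,0,0],-1],[[0,0,0],[0,0,0],-1],[[0,0,0],[0,0,0],-1],[[0,0,0],[0,0,0],-1],[[0,0,0],[0,0,0],-1]])

```text
time_s: 4.6
ee_pos: [0.5237, 0.0359, 0.1002]
eef_rot: [-3.139, -0.69, 0.193]
force: [0.3, 1.9, 0.2]
grip_width: 0.0159
grip_force: 15.0
```

Request:
send_rows(motion=[[[0.2,0,-0.15],[0,0,0],-1],[[0.21,0,-0.13],[0,0,0],-1],[[0.22,0,-0.11],[0,0,0],-1],[[0.23,0,-0.09],[0,0,0],-1],[[0.24,0,-0.06],[0,0,0],-1],[[0.25,0,-0.04],[0,0,0],-1],[[0.25,0,-0.01],[0,0,0],-1],[[0,0,0],[0,0,0],-1]])

```text
time_s: 5.4
ee_pos: [0.549, 0.0408, 0.1442]
eef_rot: [-3.139, -0.689, 0.193]
force: [-2.5, 0.9, 0.3]
grip_width: 0.0156
grip_force: 15.0
```

```bash
python3 - <<'E'
from h import *
o=get_obs();print(o['grip_width'],o['grip_force'],o['force'])
to(.56,-.016,.15,o=o)
snap('scene','s2'); c=load('s2');cv2.imwrite('pics/s2c.png',cv2.resize(c['pixels'][140:285,155:365,::-1],None,fx=3.8,fy=3.8,interpolation=cv2.INTER_CUBIC))
E
```

```text
0.015593352327852531 14.998956173658371 [-2.46296746  0.86431757  0.28989643]
now A,B,z [ 0.5465 -0.0659  0.1442] lean 39.49
turn [0. 0. 0.]
shift before turn [ 0.467 -1.664  0.141] after [ 0.467 -1.664  0.141]
```

View pics/s2c.png

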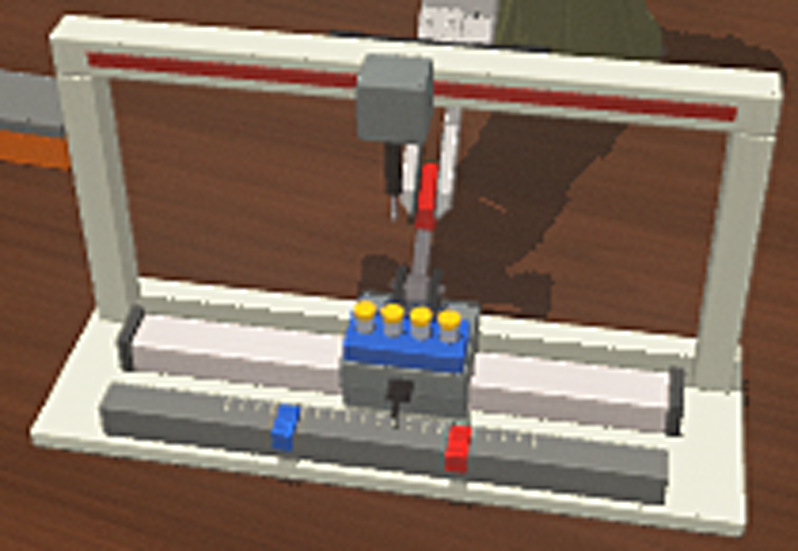

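The lever is raised to about 0.68 rad and the carriage has not moved. Next I slide along loader +y (tool -y).

Request:
send_rows(motion=[[[0,-0.1,0],[0,0,0],-1],[[0,-0.2,0],[0,0,0],-1],[[0,-0.25,0],[0,0,0],-1],[[0,-0.25,0],[0,0,0],-1],[[0,-0.25,0],[0,0,0],-1],[[0,-0.25,0],[0,0,0],-1],[[0,-0.2,0],[0,0,0],-1],[[0,-0.1,0],[0,0,0],-1],[[0,-0.05,0],[0,0,0],-1],[[0,0,0],[0,0,0],-1]])

```text
time_s: 6.45
ee_pos: [0.5393, 0.0894, 0.1442]
eef_rot: [-3.139, -0.689, 0.193]
force: [3.6, 2.9, -4.7]
grip_width: 0.0159
grip_force: 15.0
```

```bash
python3 - <<'E'
from h import *
o=get_obs();print(o['grip_width'],o['grip_force'],o['force'])
to(.56,-.016,.15,o=o)
c=snap('scene','s3');P=cloud(c);I=c['pixels'].astype(int);r,g,b=I[...,0],I[...,1],I[...,2]
R=cv2.Rodrigues(c['rvec'])[0]
def px(A,B,z): 
    q=R@(A*EX+B*EY+z*EZ)+c['tvec'].ravel(); return (c['fx']*q[0]/q[2]+c['cx']).round(2),(c['fy']*q[1]/q[2]+c['cy']).round(2)
m=(r>140)&(g<80)&(b<80)&(P[...,2]<.07)&(P[...,2]>.03)&(P[...,0]>.6)
v,u=np.nonzero(m);q=P[m];print('red B',np.percentile(q@EY,[2,50,98]).round(4),'u',u.min(),u.max(),'v',v.min(),v.max())
bl=(b>110)&(r<90)&(P[...,2]>.08)&(P[...,0]>.4)&(P[...,0]<.9); print('tray B',np.percentile((P@EY)[bl],[2,50,98]).round(4))
for B in(-.025,-.02,-.015,-.01,-.005): print(B,'pointer at x.09',px(.700,B,.063),'mark top',px(.705,B,.056),px(.717,B,.056))
for w in range(244,266): print(w,' '.join(f'{r[w,k]:3d}/{g[w,k]:3d}' for k in range(266,284)))
cv2.imwrite('pics/s3c.png',cv2.resize(c['pixels'][210:280,220:320,::-1],None,fx=8,fy=8,interpolation=cv2.INTER_CUBIC))
E
```

```text
0.015914555346295697 14.996467530727386 [ 3.5814883   2.90098022 -4.71101498]
now A,B,z [ 0.5464 -0.0164  0.1442] lean 39.51
turn [0. 0. 0.]
shift before turn [ 0.472 -0.013  0.14 ] after [ 0.472 -0.013  0.14 ]
red B [-0.0225 -0.016  -0.008 ] u 272 278 v 252 263
tray B [-0.061  -0.0147  0.029 ]
-0.025 pointer at x.09 (np.float64(272.09), np.float64(252.45)) mark top (np.float64(271.81), np.float64(255.44)) (np.float64(271.19), np.float64(258.52))
-0.02 pointer at x.09 (np.float64(273.83), np.float64(252.66)) mark top (np.float64(273.54), np.float64(255.65)) (np.float64(272.94), np.float64(258.74))
-0.015 pointer at x.09 (np.float64(275.57), np.float64(252.87)) mark top (np.float64(275.28), np.float64(255.87)) (np.float64(274.69), np.float64(258.96))
-0.01 pointer at x.09 (np.float64(277.31), np.float64(253.09)) mark top (np.float64(277.02), np.float64(256.08)) (np.float64(276.45), np.float64(259.18))
-0.005 pointer at x.09 (np.float64(279.05), np.float64(253.3)) mark top (np.float64(278.77), np.float64(256.3)) (np.float64(278.2), np.float64(259.4))
244  90/ 89  92/ 93  93/ 95  93/ 93
[... 2520 characters left out ...]
/ 93  80/ 98 143/ 51 142/ 38 137/ 42 140/ 42 143/ 40 135/ 49  92/ 90  88/ 93  90/ 90  90/ 89  91/ 89  91/ 88
262  93/ 91  90/ 89  92/ 90  91/ 90  91/ 92  85/ 99 146/ 51 148/ 41 145/ 40 144/ 42 150/ 41 135/ 45  95/ 92  88/ 92  93/ 91  91/ 90  92/ 92  91/ 89
263  86/ 86  87/ 86  89/ 88  88/ 88  90/ 90  84/ 92 173/ 45 158/ 32 151/ 37 148/ 34 155/ 38 135/ 41  97/ 93  89/ 91  91/ 91  95/ 92  94/ 93  94/ 92
264  70/ 70  71/ 71  78/ 76  83/ 79  81/ 81  80/ 85  92/ 85  89/ 89 104/ 78 104/ 74 113/ 60 109/ 71  90/ 89  87/ 89  93/ 92  93/ 91  92/ 91  93/ 92
265 219/213 219/215 125/123 101/ 97  90/ 88  86/ 85  76/ 76  72/ 77  78/ 81  81/ 84  82/ 83  84/ 85  83/ 86  84/ 84  87/ 86  84/ 83  88/ 85  87/ 87
```

View pics/s3c.png

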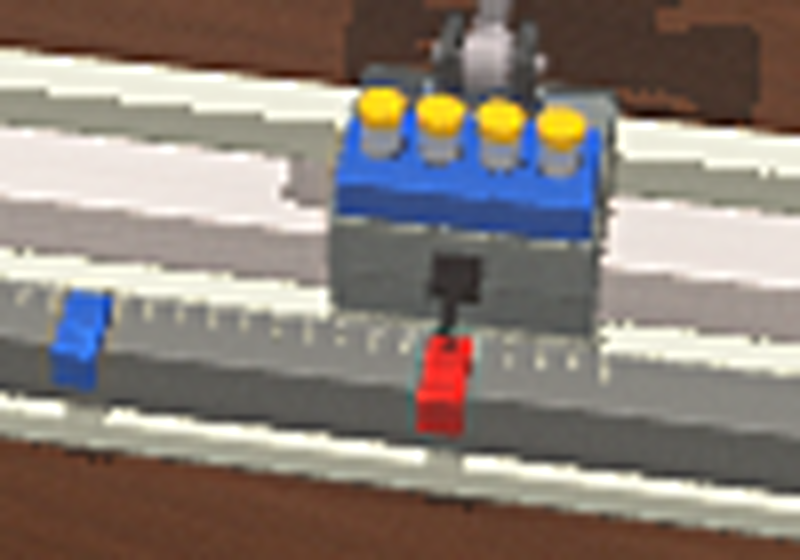

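The crop shows the pointer tip ending on the red mark's top at columns 275–276, while the mark spans 273–278, so it's centred to within about 2 mm. Next I bring the lever down along the same arc and slightly beyond.

Request:
send_rows(motion=[[[-0.25,0,0.01],[0,0,0],-1],[[-0.25,0,0.04],[0,0,0],-1],[[-0.24,0,0.06],[0,0,0],-1],[[-0.23,0,0.09],[0,0,0],-1],[[-0.22,0,0.11],[0,0,0],-1],[[-0.21,0,0.13],[0,0,0],-1],[[-0.2,0,0.15],[0,0,0],-1],[[-0.05,0,0.05],[0,0,0],-1],[[0,0,0],[0,0,0],-1]])

```text
time_s: 7.4
ee_pos: [0.5149, 0.0841, 0.0996]
eef_rot: [-3.14, -0.693, 0.193]
force: [-5.6, -0.2, 10.0]
grip_width: 0.0159
grip_force: 15.0
```

Request:
send_rows(motion=[[[-0.07,0,0.08],[0,0,0],-1],[[0,0,0],[0,0,0],-1],[[0,0,0],[0,0,0],-1]])

```text
time_s: 7.7
ee_pos: [0.5151, 0.0841, 0.0969]
eef_rot: [-3.14, -0.694, 0.193]
force: [-6.1, 0.5, 13.3]
grip_width: 0.0156
grip_force: 15.0
```

Request:
send_rows(motion=[[[0,0,0],[0,0,0],0],[[0,0,0],[0,0,0],0],[[0,0,0],[0,0,0],0],[[0,0,0],[0,0,0],0],[[0,0,0],[0,0,0],0],[[0,0,0],[0,0,0],0],[[0,0,-0.4],[0,0,0],0],[[0,0,-0.7],[0,0,0],0],[[0,0,-0.8],[0,0,0],0],[[0,0,-0.8],[0,0,0],0],[[0,0,-0.7],[0,0,0],0],[[0,0,0],[0,0,0],0]])

```text
time_s: 8.9
ee_pos: [0.4502, 0.0715, 0.1757]
eef_rot: [-3.14, -0.694, 0.193]
force: [0.5, 0.4, 0.2]
grip_width: 0.0468
grip_force: 0.0
```

```bash
cat >> h.py <<'E'
def lever():
    c=snap('wrist','wl');I=c['pixels'].astype(int);h,w=c['depth'].shape
    u,v=np.meshgrid(np.arange(w),np.arange(h));x=(u-c['cx'])/c['fx'];y=(v-c['cy'])/c['fy'];t=np.hypot(x,y)+1e-9
    for c,z,k in((c,c['depth'],np.tan(t)/t),):
        P=(np.stack([x*k*z,y*k*z,z],-1)-c['tvec'].ravel())@cv2.Rodrigues(c['rvec'])[0]
    L={'wl':(P,I,z)}
    for n in('s0','scene'):
        c=load(n) if n=='s0' else snap('scene','sl'); L[n]=(cloud(c),c['pixels'].astype(int),c['depth'])
    for n,(P,I,z) in L.items():
        m=(I[...,0]>110)&(I[...,1]<70)&(I[...,2]<70)&(z>0)&(P[...,2]>.09)&(P[...,2]<.2)&(P@EX<.58)&(P@EX>.4)
        q=P[m];a,zz,B=q@EX,q[:,2],q@EY
        s,i=np.polyfit(a,zz,1); print(n,len(q),'A',np.percentile(a,[1,50,99]).round(4),'B',np.median(B).round(4),'z@A.51',round(s*.51+i,4),'slope deg',np.degrees(np.arctan(-s)).round(1))
E
python3 -c "
from h import *
lever();to(.5,-.016,.13)"
```

```text
wl 1012 A [0.4501 0.5023 0.5367] B -0.016 z@A.51 0.1191 slope deg -10.7
s0 87 A [0.4081 0.5065 0.5388] B -0.0631 z@A.51 0.1159 slope deg 7.1
scene 89 A [0.4023 0.5049 0.5411] B -0.0154 z@A.51 0.116 slope deg 14.1
now A,B,z [ 0.4559 -0.0166  0.1737] lean 39.6
turn [0. 0. 0.]
shift before turn [ 0.204 -0.019  2.06 ] after [ 0.204 -0.019  2.06 ]
```

Carriage and lever are at B≈-.016. To make sure the lever is fully down, I shut the fingers and press it from above.

Request:
send_rows(motion=[[[0.1,0,0.3],[0,0,0],-1],[[0.1,0,0.4],[0,0,0],-1],[[0.1,0,0.4],[0,0,0],-1],[[0.08,0,0.4],[0,0,0],-1],[[0,0,0],[0,0,0],-1],[[0,0,0],[0,0,0],-1],[[0,0,0],[0,0,0],-1],[[0,0,0],[0,0,0],-1],[[0,0,0],[0,0,0],-1],[[0,0,0],[0,0,0],-1],[[0,0,0],[0,0,0],-1]])

```text
time_s: 10.1
ee_pos: [0.4869, 0.0789, 0.1464]
eef_rot: [-3.139, -0.69, 0.193]
force: [-0.7, 0.1, -0.5]
grip_width: 0.0005
grip_force: 0.0
```

Request:
send_rows(motion=[[[-0.1,0,0.12],[0,0,0],-1],[[-0.1,0,0.12],[0,0,0],-1],[[-0.1,0,0.12],[0,0,0],-1],[[0,0,0],[0,0,0],-1]])

```text
time_s: 10.5
ee_pos: [0.4867, 0.0789, 0.1313]
eef_rot: [-3.139, -0.689, 0.193]
force: [0.3, -0.1, 0.7]
grip_width: -0.0001
grip_force: 0.1
```

Request:
send_rows(motion=[[[-0.06,0,0.08],[0,0,0],-1],[[-0.06,0,0.08],[0,0,0],-1],[[0,0,0],[0,0,0],-1]])

```text
time_s: 10.8
ee_pos: [0.4892, 0.0789, 0.1288]
eef_rot: [-3.141, -0.697, 0.193]
force: [-4.0, -0.4, 19.5]
grip_width: 0.0004
grip_force: 9.1
```

Stiff contact at 19.5 N, so the lever is on its stop. I retreat and check.

Request:
send_rows(motion=[[[0.12,0,-0.16],[0,0,0],-1],[[0.1,0,-0.5],[0,0,0],-1],[[0,0,-0.8],[0,0,0],-1],[[0,0,-0.9],[0,0,0],-1],[[0,0,-0.9],[0,0,0],-1],[[0,0,-0.6],[0,0,0],-1],[[0,0,0],[0,0,0],-1]])

```text
time_s: 11.5
ee_pos: [0.4199, 0.0655, 0.2216]
eef_rot: [-3.14, -0.694, 0.193]
force: [0.3, 0.2, -0.8]
grip_width: 0.0004
grip_force: 0.0
```

```bash
python3 - <<'E'
from h import *
lever()
for n in('s0','sl'):
    c=load(n);P=cloud(c);I=c['pixels'].astype(int)
    m=(I[...,0]>150)&(I[...,1]<70)&(I[...,2]<70)&(abs(P@EX-.51)<.022)&(abs(P[...,2]-.12)<.03)
    q=P[m];s,i=np.polyfit(q@EX,q[:,2],1);print(n,len(q),'z@.51',round(s*.51+i,4),'slope',np.degrees(np.arctan(s)).round(1))
    v,u=np.nonzero(m);print(v.min(),v.max())
c=load('sl');w=load('wl')
a=cv2.resize(c['pixels'][180:280,200:330,::-1],(585,450),interpolation=cv2.INTER_CUBIC)
cv2.imwrite('pics/f1.png',a)
print(get_obs()['force'])
E
```

```text
wl 676 A [0.4474 0.5018 0.5374] B -0.0159 z@A.51 0.119 slope deg -11.4
s0 87 A [0.4081 0.5065 0.5388] B -0.0631 z@A.51 0.1159 slope deg 7.1
scene 84 A [0.4011 0.5089 0.5394] B -0.0159 z@A.51 0.118 slope deg 19.1
s0 48 z@.51 0.1203 slope -9.8
190 201
sl 48 z@.51 0.12 slope -10.5
192 202
[ 0.3633556  -0.455556    0.06288785]
```

View pics/f1.png

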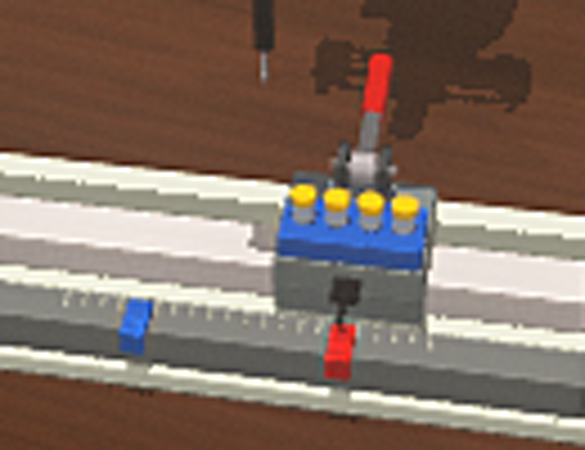

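View pics/wl.png

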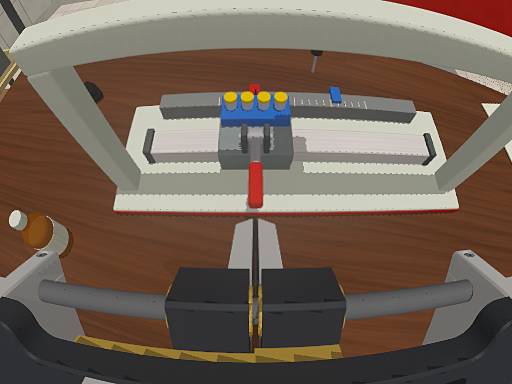

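The scene crop shows the pointer on the red mark near (340,325). The lever is down at its starting height and slope (z .120, about 10°). The wrist view shows the gripper clear of everything, with the red mark directly behind the carriage's middle at (255,88).

```bash
python3 -c "
from station import *
print(hand_in())"
```

```text
the job is handed in; nothing more can be done
None
```

I unlocked the carriage, slid it until its pointer stood over the red mark (centred to about 2 mm by the camera), pressed the lever fully down to lock it, and handed the job in at about 12 s with the gripper clear.

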